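# Feel out the empty cells of a light-proof vial tray and load two vials

## Task

The grey tray's cells are hidden under orange sprung flaps and only two of the six are empty. Before you touch the blue-capped and the white-capped vial on the mat, feel through the flaps with closed fingertips for an empty cell; then load each of the two vials upright into an empty cell of its own, pushing it down until it stands on the cell's floor and the flaps spring shut over it. Leave the jar, the beaker and the small black-capped vial standing where they are.

Things in the scene. Friction and masses are not known exactly. Their poses are not given: they have to be found in the camera images.
- tray: Grey light-proof tray, fixed, 96 (x) x 136 (y) x 89 mm high, origin at the centre of its underside, z up; -x side (white panel) faces the robot. 2 rows of 3 cells, each 42 (x) x 40 (y) mm, shut by orange flaps; walls and floor 4 mm. Four cells, unknown which, hold a hidden standing vial, cap top 25 mm below the top edge: there a probing finger stops; in an empty one it goes deeper.
- mat: Blue flat bench mat 150 x 150 x 3 mm, fixed, origin at the centre of its underside; the loose vials and bystanders stand on it.
- vial_blue: Loose glass vial with blue cap, 60 mm tall, to be loaded. Cap 31 mm across to look at; it is gripped and fits like an upright cylinder 27 mm across. Origin at the centre of its underside, z up. About 22 g.
- vial_white: Loose glass vial with white cap, otherwise as the blue-capped one, to be loaded. About 24 g.
- small_jar: Bystander: white plastic jar, 55 mm across, 69 mm tall, on the mat; origin at the centre of its underside.
- beaker_50: Bystander: empty glass beaker, 48 mm across, 59 mm tall, on the mat; origin at the centre of its underside.
- small_vial: Bystander: small black-capped vial, 21 mm across, 41 mm tall, on the mat; origin at the centre of its underside.
- cell1 (a point): Centre of the mouth of the cell in the -x row, +y end, level with the top edge; rows and axes by the tray's own frame.
- cell2 (a point): Centre of the mouth of the cell in the -x row, middle, level with the top edge; rows and axes by the tray's own frame.
- cell3 (a point): Centre of the mouth of the cell in the -x row, -y end, level with the top edge; rows and axes by the tray's own frame.
- cell4 (a point): Centre of the mouth of the cell in the +x row, +y end, level with the top edge; rows and axes by the tray's own frame.
- cell5 (a point): Centre of the mouth of the cell in the +x row, middle, level with the top edge; rows and axes by the tray's own frame.
- cell6 (a point): Centre of the mouth of the cell in the +x row, -y end, level with the top edge; rows and axes by the tray's own frame.
- flap1 (a joint): Angle (rad) of the -x flap of that cell (-x row, +y end): 0 shut, 1.5 hanging down. Two 20 mm sprung leaves, hinged on the cell's -x and +x walls 2.5 mm below the top edge, meet in the middle and mirror each other. They open only downward, yield to 1 to 6 N, and spring shut when free; they may hold a half-inserted vial until it is pushed on. Reads 0 over full and empty cells alike.
- flap2 (a joint): Angle (rad) of the -x flap of that cell (-x row, middle): 0 shut, 1.5 hanging down. Two 20 mm sprung leaves, hinged on the cell's -x and +x walls 2.5 mm below the top edge, meet in the middle and mirror each other. They open only downward, yield to 1 to 6 N, and spring shut when free; they may hold a half-inserted vial until it is pushed on. Reads 0 over full and empty cells alike.
- flap3 (a joint): Angle (rad) of the -x flap of that cell (-x row, -y end): 0 shut, 1.5 hanging down. Two 20 mm sprung leaves, hinged on the cell's -x and +x walls 2.5 mm below the top edge, meet in the middle and mirror each other. They open only downward, yield to 1 to 6 N, and spring shut when free; they may hold a half-inserted vial until it is pushed on. Reads 0 over full and empty cells alike.
- flap4 (a joint): Angle (rad) of the -x flap of that cell (+x row, +y end): 0 shut, 1.5 hanging down. Two 20 mm sprung leaves, hinged on the cell's -x and +x walls 2.5 mm below the top edge, meet in the middle and mirror each other. They open only downward, yield to 1 to 6 N, and spring shut when free; they may hold a half-inserted vial until it is pushed on. Reads 0 over full and empty cells alike.
- flap5 (a joint): Angle (rad) of the -x flap of that cell (+x row, middle): 0 shut, 1.5 hanging down. Two 20 mm sprung leaves, hinged on the cell's -x and +x walls 2.5 mm below the top edge, meet in the middle and mirror each other. They open only downward, yield to 1 to 6 N, and spring shut when free; they may hold a half-inserted vial until it is pushed on. Reads 0 over full and empty cells alike.
- flap6 (a joint): Angle (rad) of the -x flap of that cell (+x row, -y end): 0 shut, 1.5 hanging down. Two 20 mm sprung leaves, hinged on the cell's -x and +x walls 2.5 mm below the top edge, meet in the middle and mirror each other. They open only downward, yield to 1 to 6 N, and spring shut when free; they may hold a half-inserted vial until it is pushed on. Reads 0 over full and empty cells alike.
There are look-alikes about, which are no part of the job. Leave any green look-alike of the vial_blue alone.

How it is judged:
By the outcome, as a careful person would: the job done as asked, in the order asked, and still so for the second after the job is handed in, with the robot touching nothing.
It also fails if it takes over 72 s, if anything falls off the work surface, if the arm or the gripper's body presses on something with over 40 N, if the wrist force passes 120 N, or if a joint passes its speed limit or range.

## Robot

A 6-joint arm with a two-finger parallel gripper is mounted at the origin on a cart in front of the work surface, level with it; the furniture and walls round the work are solid. World frame = base frame: x ahead of the robot, y to its left, z up, the work surface at z = 0. Lengths are in mm, angles in rad, forces in N, time in s.
With the tool pointing down it reaches from about 300 to 825 mm from the base axis. Payload 5.4 kg.
Tool frame: the origin (TCP) lies at the centre of the arm's flange, where the gripper is bolted on; the fingertips stand 190 mm ahead of it and the grasp point (between the pads) lies 171 mm ahead of it (grasp_offset is the distance from the TCP to the grasp point, in mm); z points along the fingers, y is the line along which they close (so a half turn about z gives the same grasp; the last joint's range is limited). The gripper opens to 92 mm and grips with 3 to 60 N. Pads are 20 mm wide; open, the fingers measure 128 mm over their backs; the gripper's body (75 mm by 189 mm) begins 69 mm behind the grasp point.
Start: joints at [1.09, 0.158, 1.597, -0, 1.386, -0.21], TCP at [153.825, 554.027, 404.701] pointing down, gripper open.
Joint ranges: [-2.91, 2.91], [-0.94, 2.29], [0.18, 2.7], [-1.29, 4.43], [0.17, 2.64], [-3, 3]. Speed limits (rad/s): [2.57, 2.57, 3.14, 3.14, 3.14, 3.14].

## Interface

Orientations are given as a unit quaternion [x, y, z, w].
In Python, from plant import sense, read_camera, finish_job, grasp_offset gives the robot as it stands.
- The arm moves only by the shell command python3 -m pendant, which reads ROWS from standard input. ROWS is a JSON list of rows, 1 to 5 of them, each written [[rx, ry, rz], [dx, dy, dz], opening]: a rotation vector rx, ry, rz in rad, then dx, dy, dz in mm, then the opening from 0.0 (shut) to 1.0 (fully open); each row is the pose to reach, as a shift and turn from the pose commanded when the command began, along the tool's axes at that moment; what a row does not reach only later rows make up. A row lasts 1/12 s, in which the tool goes at most 41.7 mm and 0.125 rad, less where a joint would pass 70% of its speed; a pose out of reach is approached as far as the arm can. The fingers move at their own pace and stop on an object; the grip force is fixed at half the most. Time passes only in rows, so rows that do not move let the fingers close. It prints the time, the measured TCP pose, the force, the opening and the grip force at its end. Input that does not fit is refused with a message, and nothing moves.
- sense(): the state, without advancing time (a new reading comes with each control period).
- read_camera(name): name is "scene" or "side" or "wrist"; returns a dict with "image" (400x640x3 uint8, red, green, blue), "depth" (400x640 float32, mm along the optical axis (not along the pixel's ray), 0 where there is no reading), "fx", "fy", "cx", "cy" (pixels), "T" (4x4, takes a point from camera to world coordinates); the wrist camera has in their place "hand_eye" (4x4, takes a point from camera to tool coordinates, whose origin is the TCP and whose axes are the flange's). Camera axes: x right, y up, looking along -z (the intrinsics and any distortion apply to the point x, -y, -z); pixel columns grow to the right and rows downward; lengths in mm; the calibration is good to about 2 mm. A picture is of the moment at which its call begins: read the wrist's pose just before it.
- finish_job(): hands the job in; it is judged then, once.
The state is a dict: "time_s": time; "q": joint angles; "joint_vel": joint speeds; "joint_torque": joint torques, N m; "ee_pos": TCP position; "eef_rot": TCP orientation; "wrist_force": force on the tool from outside, world axes, zero at the start; "moment": the same for the moment, N m; "width": opening from 0.0 (shut) to 1.0 (fully open); "grip_force": force on a finger pad.
Only numpy, scipy, OpenCV 4.12 (cv2) and the standard library are available. Lean on these libraries where they do the work, as an engineer would, in place of code of your own. Each camera call takes 0.05 s, during which the arm holds its last target. There are 200 camera calls.

## Working session

There is one attempt and no reset: what is moved stays moved. The work goes in short steps, Python scripts to look and compute and a shell command to move; the robot and the scene stay as the last step left them, time stands still between calls to the robot, and variables do not carry over. Pictures are saved under pics/ and viewed, at most 10 in all, crops included, and the job is handed in when it is done.

```bash
mkdir -p pics; ls; cat > h.py <<'E'
import numpy as np, cv2
from scipy.spatial.transform import Rotation as R
from plant import sense, read_camera, finish_job, grasp_offset
def cam(n):
    s=sense(); c=read_camera(n)
    if n=="wrist":
        T=np.eye(4); T[:3,:3]=R.from_quat(s["eef_rot"]).as_matrix(); T[:3,3]=s["ee_pos"]
        c["T"]=T@np.array(c["hand_eye"])
    c["T"]=np.array(c["T"]); return c
def save(c,f,box=None,scale=1):
    im=c["image"][:,:,::-1]
    if box: im=im[box[1]:box[3],box[0]:box[2]]
    cv2.imwrite(f,cv2.resize(im,None,fx=scale,fy=scale,interpolation=cv2.INTER_CUBIC))
def ray(c,u,v):
    d=np.array([(u-c["cx"])/c["fx"],-(v-c["cy"])/c["fy"],-1.]); return c["T"][:3,3],c["T"][:3,:3]@d
def plane(c,u,v,z):
    o,d=ray(c,u,v); return o+d*(z-o[2])/d[2]
def pt(c,u,v):
    o,d=ray(c,u,v); return o+d*c["depth"][int(v),int(u)]
E
python3 - <<'E'
from h import *
s=sense(); print(s)
for n in ["scene","side","wrist"]:
    c=cam(n); save(c,f"pics/{n}0.png"); print(n,c["T"].round(3).tolist(),c["fx"],c["fy"],c["cx"],c["cy"],[k for k in c], (c["depth"]>0).mean())
a=[cv2.imread(f"pics/{n}0.png") for n in ["scene","side"]]
E
```

```text
pics
{'time_s': 0.0, 'q': array([ 1.08989187e+00,  1.59036577e-01,  1.59822271e+00, -1.02058167e-05,
        1.38619070e+00, -2.10092917e-01]), 'joint_vel': array([ 0.00140037, -0.00094442, -0.00116423,  0.00092641, -0.00189494,
       -0.00055922]), 'joint_torque': array([ 7.33546622e-04, -3.85565865e+01, -3.22114491e+01,  7.01484270e-02,
        3.77555948e-02, -1.39869421e-04]), 'ee_pos': array([153.70715067, 553.78788437, 403.730367  ]), 'eef_rot': array([ 1.34991388e-01,  9.90846337e-01, -8.75491052e-04, -3.09790198e-04]), 'wrist_force': array([-0.27566976,  0.5237877 ,  0.24352457]), 'moment': array([-0.00521047,  0.0158248 , -0.00169167]), 'grip_force': 0.0, 'width': 1.0018674752306056}
scene [[0.475, 0.502, -0.723, -176.416], [-0.88, 0.271, -0.39, -582.502], [0.0, 0.821, 0.571, 591.16], [0.0, 0.0, 0.0, 1.0]] 437.80518571606825 437.80518571606825 316.1442223669096 202.1321753634262 ['image', 'depth', 'fx', 'fy', 'cx', 'cy', 'T'] 0.99603125
side [[0.864, 0.303, -0.402, 5.86], [-0.503, 0.499, -0.706, -1087.169], [-0.013, 0.812, 0.584, 796.048], [0.0, 0.0, 0.0, 1.0]] 484.5669772444496 484.5669772444496 321.1967486123268 203.82865719395008 ['image', 'depth', 'fx', 'fy', 'cx', 'cy', 'T'] 0.99606640625
wrist [[0.268, -0.925, -0.268, 77.625], [0.963, 0.257, 0.076, 574.818], [-0.001, -0.279, 0.96, 384.685], [0.0, 0.0, 0.0, 1.0]] 315.15428046118353 315.15428046118353 323.15083510386495 195.81878629366136 ['image', 'depth', 'fx', 'fy', 'cx', 'cy', 'hand_eye', 'T'] 0.99590234375
```

View pics/scene0.png

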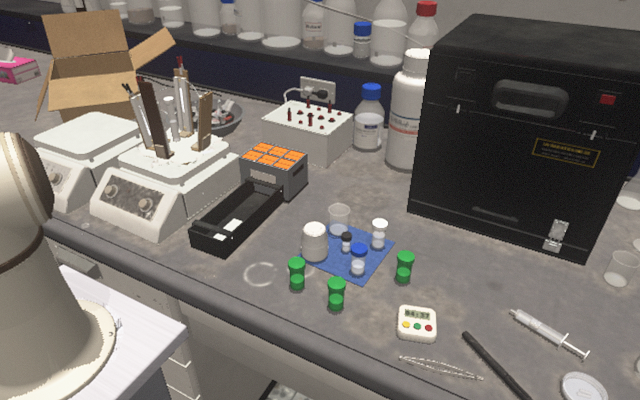

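View pics/side0.png

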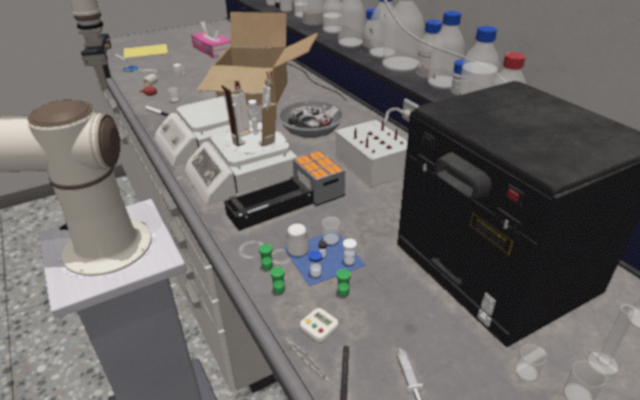

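Scene view: the tray with its six orange flaps is at (275,157). On the mat, the blue-capped vial is at (359,252), the white-capped at (379,228), the black-capped at (347,240), the jar at (315,240) and the beaker at (339,218). Green look-alikes stand at (297,270), (336,292) and (404,265). The side view agrees: blue (316,262), white (349,250), tray (320,170). The black box in front of the tray and the balance beside it are obstacles.

What could be mistaken for the targets: blue shelf bottles (362,35) and (370,95), the three green vials, and the white jar (315,240). I choose the blue and white caps on the mat.

```bash
python3 - <<'E'
from h import *
def blobs(m,amin=12):
    n,l,st,ce=cv2.connectedComponentsWithStats(m.astype(np.uint8)*255)
    return [(st[i],ce[i],l==i) for i in range(1,n) if st[i][4]>=amin]
def tri(a,b):
    (o1,d1),(o2,d2)=a,b
    d1=d1/np.linalg.norm(d1);d2=d2/np.linalg.norm(d2)
    t=np.linalg.lstsq(np.c_[d1,-d2],o2-o1,rcond=None)[0]
    p,q=o1+t[0]*d1,o2+t[1]*d2; return ((p+q)/2).round(1),round(float(np.linalg.norm(p-q)),1)
C={n:cam(n) for n in["scene","side"]}
roi={"scene":(285,200,430,320),"side":(250,215,370,300)}
for n,c in C.items():
    hsv=cv2.cvtColor(c["image"],cv2.COLOR_RGB2HSV); H,S,V=[hsv[...,i].astype(int) for i in range(3)]
    x0,y0,x1,y1=roi[n]; box=np.zeros(H.shape,bool); box[y0:y1,x0:x1]=1
    tb=np.zeros(H.shape,bool)
    tb[(slice(140,205),slice(230,315)) if n=="scene" else (slice(145,205),slice(285,350))]=1
    om=(H>4)&(H<22)&(S>140)&(V>120)&tb
    print(n,"orange",[(b[1].round(1).tolist(),b[0][4]) for b in blobs(om)], "all",np.argwhere(om).mean(0)[::-1].round(1))
    P=np.array([pt(c,u,v) for v,u in np.argwhere(om)]); print(" depth pts mean",P.mean(0).round(1),"med z",np.median(P[:,2]).round(1))
    r=cv2.minAreaRect(P[:,:2].astype(np.float32)); print(" rect",r)
    for nm,m in dict(blue=(H>105)&(H<125)&(S>190),bluemat=(H>100)&(H<125)&(S>90),green=(H>45)&(H<80)&(S>120),white=(S<50)&(V>175)).items():
        for b in blobs(m&box,15):
            Q=np.array([pt(c,u,v) for v,u in np.argwhere(b[2])]); top=Q[Q[:,2]>Q[:,2].max()-6] 
            print(" ",nm,b[1].round(1),b[0][:5].tolist(),"mean",Q.mean(0).round(1),"zmax",Q[:,2].max().round(1),"top",top.mean(0).round(1))
a=C["scene"];save(a,"pics/s_mat.png",(270,190,440,320),4.5)
E
```

```text
scene orange [([262.7, 146.7], np.int32(112)), ([278.0, 150.6], np.int32(119)), ([251.9, 154.7], np.int32(124)), ([293.7, 154.7], np.int32(122)), ([267.7, 158.9], np.int32(129)), ([283.7, 163.2], np.int32(139))] all [273.2 155.1]
 depth pts mean [585.9 -54.9  87.7] med z 87.7
 rect ((586.9310302734375, -53.670127868652344), (88.88817596435547, 127.29944610595703), 1.6426222324371338)
  bluemat [352.2 255.6] [305, 225, 89, 62, 2051] mean [ 430.4 -336.3   11.3] zmax 591.2 top [-176.4 -582.5  591.2]
  green [405.6 256.7] [398, 251, 16, 13, 176] mean [ 422.8 -443.    58.7] zmax 62.1 top [ 422.9 -443.1   59.3]
  green [296.3 272. ] [288, 257, 17, 33, 414] mean [ 306.7 -282.    45.4] zmax 591.2 top [-176.4 -582.5  591.2]
  green [402.7 272.9] [397, 263, 13, 20, 176] mean [ 413.5 -444.6   27. ] zmax 49.5 top [ 412.1 -440.6   45.7]
  green [335.7 292. ] [328, 276, 17, 35, 451] mean [ 296.4 -365.    45.6] zmax 591.2 top [-176.4 -582.5  591.2]
  white [338.4 206.7] [329, 203, 20, 9, 105] mean [ 505.5 -267.9   58.7] zmax 591.2 top [-176.4 -582.5  591.2]
  white [338.8 214. ] [329, 210, 21, 7, 4
[... 1560 characters left out ...]
-1087.2   796. ]
  green [272.  268.4] [260, 245, 24, 48, 455] mean [ 304.3 -333.3   43.1] zmax 796.0 top [    5.9 -1087.2   796. ]
  green [343.  281.3] [337, 269, 13, 27, 253] mean [ 414.5 -458.3   51.7] zmax 796.0 top [    5.9 -1087.2   796. ]
  white [296.4 229.3] [288, 224, 18, 12, 172] mean [ 397.8 -278.2   78.6] zmax 796.0 top [    5.9 -1087.2   796. ]
  white [349.3 242.8] [343, 238, 14, 10, 110] mean [ 487.1 -370.6   64.9] zmax 796.0 top [    5.9 -1087.2   796. ]
  white [348.9 252.9] [345, 251, 9, 5, 33] mean [ 467.7 -398.4   63.3] zmax 796.0 top [    5.9 -1087.2   796. ]
  white [315.3 267.9] [311, 265, 9, 7, 53] mean [ 386.9 -385.9   46. ] zmax 796.0 top [    5.9 -1087.2   796. ]
```

View pics/s_mat.png

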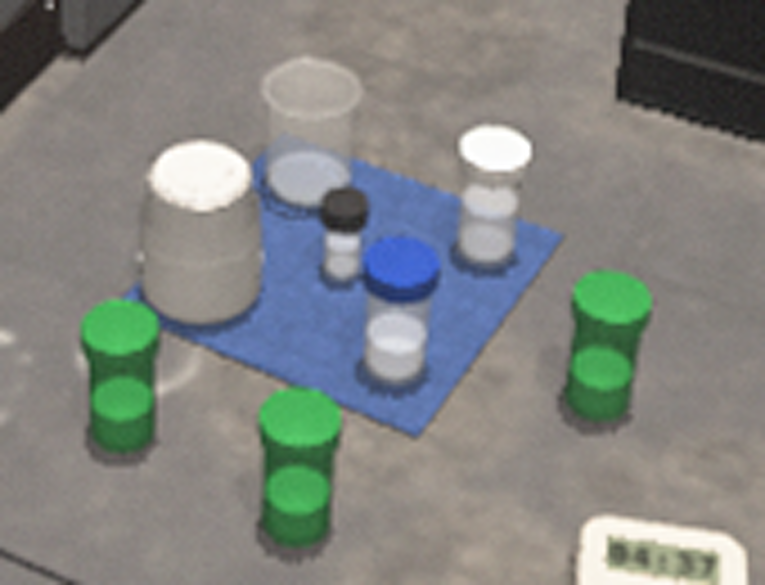

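The crop shows the blue cap top at scene (359,247) and the white cap top at (380,223), both on the mat. The greens stand off the mat. Next I'll work out exact positions and the obstacle heights.

```bash
python3 - <<'E'
from h import *
C={n:cam(n) for n in["scene","side"]}
def tri(a,b):
    (o1,d1),(o2,d2)=[ray(C[n],*p) for n,p in zip(C,(a,b))]
    t=np.linalg.lstsq(np.c_[d1,-d2],o2-o1,rcond=None)[0]
    p,q=o1+t[0]*d1,o2+t[1]*d2; return ((p+q)/2).round(1),round(float(np.linalg.norm(p-q)),1)
sc=[(262.7,146.7),(278,150.6),(293.7,154.7),(251.9,154.7),(267.7,158.9),(283.7,163.2)]
si=[(316.8,155),(324.5,161.4),(332.9,168.3),(303.3,159.4),(310.9,165.9),(318.7,172.8)]
for a,b in zip(sc,si): print("flap",tri(a,b),plane(C["scene"],*a,86.5).round(1),plane(C["side"],*b,86.5).round(1))
for n,a in [("scene",(359.3,247.3)),("scene",(380,223.1)),("scene",(338.7,210)),("scene",(346.7,236))]: print(plane(C[n],*a,63).round(1))
print("blue",tri((359.3,247.3),(316,256.5)),"white",tri((380,223.1),(349.3,242.8)))
# height map 40mm grid from both
P=[]
for n,c in C.items():
    v,u=np.nonzero(c["depth"]>0); d=np.stack([(u-c["cx"])/c["fx"],-(v-c["cy"])/c["fy"],-np.ones(len(u))])*c["depth"][v,u]
    P.append((c["T"][:3,:3]@d).T+c["T"][:3,3])
P=np.vstack(P); xs=np.arange(240,880,40); ys=np.arange(-560,600,40)[::-1]
print("y\\x",xs)
for y in ys:
    r=[]
    for x in xs:
        m=(abs(P[:,0]-x-20)<20)&(abs(P[:,1]-y-20)<20); r.append(f"{np.percentile(P[m,2],98):4.0f}" if m.sum()>3 else "   .")
    print(f"{y:5d}"," ".join(r))
E
```

```text
flap (array([605.6, -12.3,  88.7]), 2.8) [611.3  -7.7  86.5] [606.2 -11.3  86.5]
flap (array([605.6, -56.7,  89.4]), 2.4) [612.1 -51.9  86.5] [606.9 -54.5  86.5]
flap (array([607.5, -99.5,  88.3]), 2.6) [612.4 -96.1  86.5] [607.8 -99.1  86.5]
flap (array([561.4, -11.2,  87.3]), 3.2) [564.9  -8.1  86.5] [560.5 -12.9  86.5]
flap (array([561.5, -56.1,  88.1]), 2.4) [565.7 -52.8  86.5] [561.6 -55.7  86.5]
flap (array([ 561.5, -100.1,   88.6]), 2.2) [566.2 -96.7  86.5] [562.1 -98.9  86.5]
[ 402.1 -360.8   63. ]
[ 488.6 -367.4   63. ]
[ 489.7 -276.2   63. ]
[ 420.8 -326.5   63. ]
blue (array([ 403.9, -361.1,   57.6]), 6.4) white (array([ 489.4, -367.3,   61.8]), 0.9)
y\x [240 280 320 360 400 440 480 520 560 600 640 680 720 760 800 840]
  560    3    .    .    .    .  144  147  150  153  155  156  155  157  172  187  203
  520    4    .    .    .  136  140  143  146  148  149  152  156  167  186  202  218
  480   57   88  109  115  115  137  140  141  143  145  147  151    3  194  213  225
  440   75   92  118  118  118  118  133  137  138  140  144    3    3    .  221  224
  400   76   92 
[... 1433 characters left out ...]
 2    2  108
 -280    2   61   61   72   73   61   62    2    3    2    2    2    2    2  260  291
 -320    2   60   61   69   72   60   60    3    2    2    2    2    2    2  288  291
 -360    2   61    3   63   64   54   63    3    3    2    2    2    2    2  276  291
 -400    2   61    2   63   64   63   64    2    2  376  381  381  381  381  380  381
 -440    2    2    2    3   61    2    3    2    2  380  381  381  381  381  381  381
 -480    2   16   18    3   61    2    3    3    2  380  381  381  381  381  381  381
 -520    9   20   19   16    2    2    2    3  334  380  381  381  381  381  381  381
 -560    9   18   19    3    2    2    3    2  337  380  381  381  381  381  381  381
```

View pics/wrist0.png

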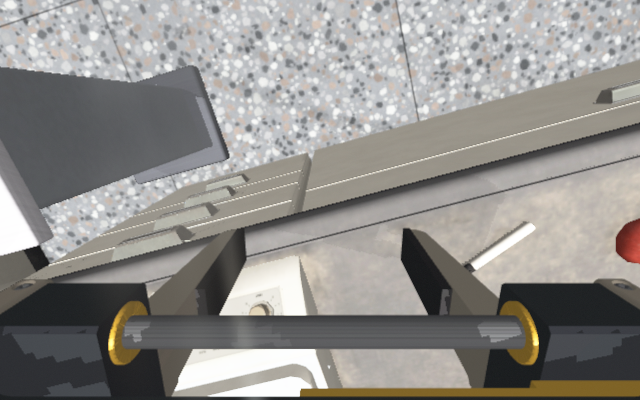

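```bash
cat >> h.py <<'E'
def delta(x,y,z,yaw=None):
    """tool-axes shift (and turn about z) from measured pose to TCP target; yaw = world angle of tool y axis"""
    s=sense(); M=R.from_quat(s["eef_rot"]).as_matrix(); d=M.T@(np.array([x,y,z])-s["ee_pos"])
    a=np.arctan2(M[1,1],M[0,1]); tz=0 if yaw is None else -(((yaw-a)+np.pi)%(2*np.pi)-np.pi)
    print("t",round(s["time_s"],2),"pos",s["ee_pos"].round(1),"yaw",round(a,3),"tilt",(M[:2,2]).round(4),"d",d.round(1),"rz",round(tz,3),"w",round(s["width"],3),"F",s["wrist_force"].round(1),"q",s["q"].round(2))
E
echo '[[[0, 0, 0], [0, 0, -40], 0], [[0, 0, 0], [0, 0, -80], 0], [[0, 0, 0], [0, 0, -120], 0], [[0, 0, 0], [0, 0, -146], 0]]' | python3 -m pendant
python3 - <<'E'
from h import *
delta(585,-120,540,1.586)
P=[]
for n in["scene","side"]:
    c=cam(n); v,u=np.nonzero(c["depth"]>0); d=np.stack([(u-c["cx"])/c["fx"],-(v-c["cy"])/c["fy"],-np.ones(len(u))])*c["depth"][v,u]
    P=(c["T"][:3,:3]@d).T+c["T"][:3,3]
    xs=np.arange(420,640,20); print(n,xs)
    for y in np.arange(-40,160,20)[::-1]:
        r=[]
        for x in xs:
            m=(abs(P[:,0]-x-10)<10)&(abs(P[:,1]-y-10)<10); r.append(f"{np.percentile(P[m,2],98):4.0f}" if m.sum()>1 else "   .")
        print(f"{y:5d}"," ".join(r))
E
```

```text
time_s: 0.68
ee_pos: [153.6, 553.8, 555.4]
eef_rot: [0.135, 0.991, 0.002, 0.001]
wrist_force: [0.7, 0.5, 1.2]
width: 0.734
grip_force: 0.0
t 0.68 pos [153.6 553.8 555.4] yaw 1.3 tilt [0.0023 0.0046] d [-595.8 -534.    13.3] rz -0.286 w 0.734 F [0.7 0.5 1.2] q [ 1.09  0.1   1.36  0.    1.67 -0.21]
scene [420 440 460 480 500 520 540 560 580 600 620]
  140  125  123  227  227  171  265  300    .    .    .    .
  120    .  123  226  225  129  253  272    .    .    .    .
  100  211  123  123  123  254  255    .    .    .    .    .
   80  123  123  128  128  255  123  124    .    .    .    .
   60  123  123  196  252  253  124  124    .    .    .    .
   40  127  125  242  252  250  125  122   78    .    .    .
   20  116  116  251  249  115  116   81    .    .    .    .
    0    .    .    .    .    .   89   90   90   90   89   90
  -20    .    . -802 -803 -806   88   90   89   89   89   90
  -40   49   47   49   48   52   87   91   90   90   90   90
side [420 440 460 480 500 520 540 560 580 600 620]
  140  124  127  226  227  127  267  299    .    .    .    1
  120  126  123  227  224    .  255  269    .    .    .    .
  100  226  123  124  123    .  239  123    .    .    .    .
   80  132  123  125    .  255  123  123    .    .    .    .
   60  122  122  148  251  181  123  123   77    .    .    .
   40  125  124  240  250  249  125  122   79    .    .    .
   20  124  116  249  249  171  115  111    .    .    .    .
    0    .    .    .   70   71   87   90   89   91   91   90
  -20    .    .    .    .    .   88   90   91   90   90   90
  -40   49   49   48   49   51   88   90   90   90   90   92
```

```bash

echo '[[[0, 0, 0], [-30, -27, 0], 0], [[0, 0, 0], [-60, -54, 0], 0], [[0, 0, 0], [-90, -80, 0], 0], [[0, 0, 0], [-120, -107, 0], 0], [[0, 0, 0], [-150, -134, 0], 0]]' | python3 -m pendant >/dev/null
echo '[[[0, 0, 0], [-30, -27, 0], 0], [[0, 0, 0], [-60, -54, 0], 0], [[0, 0, 0], [-90, -80, 0], 0], [[0, 0, 0], [-120, -107, 0], 0], [[0, 0, 0], [-150, -134, 0], 0]]' | python3 -m pendant >/dev/null
echo '[[[0, 0, 0], [-30, -27, 0], 0], [[0, 0, 0], [-60, -54, 0], 0], [[0, 0, 0], [-90, -80, 0], 0], [[0, 0, 0], [-120, -107, 0], 0], [[0, 0, 0], [-150, -134, 0], 0]]' | python3 -m pendant >/dev/null
echo '[[[0, 0, 0], [-30, -27, 0], 0], [[0, 0, 0], [-60, -54, 0], 0], [[0, 0, 0], [-90, -80, 0], 0], [[0, 0, 0], [-120, -107, 0], 0], [[0, 0, 0], [-146, -132, 0], 0]]' | python3 -m pendant >/dev/null
echo '[[[0, 0, -0.12], [0, 0, 0], 0], [[0, 0, -0.24], [0, 0, 0], 0], [[0, 0, -0.286], [0, 0, 0], 0]]' | python3 -m pendant
python3 - <<'E'
from h import *
delta(585,-120,400,1.586)
E
```

```text
time_s: 2.7
ee_pos: [585.6, -120.9, 548.6]
eef_rot: [-0.01, 1.0, 0.001, -0.001]
wrist_force: [-0.2, -0.3, 1.4]
width: 0.007
grip_force: 0.0
t 2.7 pos [ 585.6 -120.9  548.6] yaw 1.59 tilt [-0.0029  0.0013] d [  0.2   0.7 148.6] rz 0.004 w 0.007 F [-0.2 -0.3  1.4] q [-0.41  0.17  1.31  0.    1.67 -2.  ]
```

```bash
cat > fl.py <<'E'
from h import *
import sys,pickle
c=cam("wrist"); k=sys.argv[1]; save(c,f"pics/w{k}.png")
hsv=cv2.cvtColor(c["image"],cv2.COLOR_RGB2HSV); H,S,V=[hsv[...,i].astype(int) for i in range(3)]
om=((H>4)&(H<22)&(S>140)&(V>110)).astype(np.uint8)
n,l,st,ce=cv2.connectedComponentsWithStats(om)
B=[(st[i][4],ce[i]) for i in range(1,n) if st[i][4]>60]
for a,e in B: print(a,e.round(1),"onto 86.5",plane(c,*e,86.5).round(1),"depth",pt(c,*e).round(1))
pickle.dump([(e,*ray(c,*e)) for a,e in B],open(f"w{k}.pkl","wb"))
E
python3 fl.py 1; echo '[[[0, 0, 0], [0, 0, 40], 0], [[0, 0, 0], [0, 0, 80], 0], [[0, 0, 0], [0, 0, 120], 0], [[0, 0, 0], [0, 0, 140], 0], [[0, 0, 0], [0, 0, 140], 0]]' | python3 -m pendant; python3 fl.py 2
```

```text
783 [338.5 147.5] onto 86.5 [563.2 -99.3  86.5] depth [565.9 -98.2  65.5]
770 [370.1 147.4] onto 86.5 [562.3 -54.9  86.5] depth [565.2 -51.5  63.9]
214 [402.1 147. ] onto 86.5 [560.9 -10.1  86.5] depth [560.6 -10.8  89. ]
436 [338.4 175.7] onto 86.5 [603.7 -98.1  86.5] depth [602.9 -98.3  90.3]
213 [370.1 177.9] onto 86.5 [606.  -52.4  86.5] depth [606.  -52.4  86.5]
344 [402.2 181.7] onto 86.5 [610.7  -5.7  86.5] depth [610.4  -6.   87.9]
198 [338.8 336.9] onto 86.5 [880.1 -88.5  86.5] depth [ 558.7 -117.7  467.8]
186 [307.6 338.9] onto 86.5 [ 885.1 -140.9   86.5] depth [ 558.3 -124.9  469.1]
time_s: 3.17
ee_pos: [583.5, -119.1, 403.1]
eef_rot: [-0.007, 1.0, 0.003, -0.006]
wrist_force: [0.1, 1.0, 0.1]
width: 0.004
grip_force: 0.0
776 [342.8 161.9] onto 86.5 [553.4 -99.1  86.5] depth [553.2 -99.2  87.9]
743 [436.5 161.7] onto 86.5 [552.1  -9.6  86.5] depth [551.9  -9.9  87.5]
774 [389.  161.9] onto 86.5 [552.9 -55.   86.5] depth [552.5 -55.6  89.2]
760 [342.5 182. ] onto 86.5 [573.1 -98.8  86.5] depth [572.6 -99.   88.7]
758 [387.9 182. ] onto 86.5 [572.5 -54.7  86.5] depth [572.  -55.2  88.7]
752 [433.5 182.1] onto 86.5 [572.1 -10.3  86.5] depth [571.9 -10.6  87.3]
1233 [342.8 215.8] onto 86.5 [607.7 -97.5  86.5] depth [607.1 -97.6  88.4]
1342 [386.1 217.6] onto 86.5 [609.1 -54.   86.5] depth [616.6 -49.3  65.4]
702 [431.2 207.5] onto 86.5 [598.   -9.8  86.5] depth [597.3 -10.6  88.5]
692 [429.1 226.5] onto 86.5 [618.2  -9.8  86.5] depth [617.5 -10.5  88.3]
198 [338.8 337.1] onto 86.5 [751.7 -97.6  86.5] depth [ 555.5 -115.5  323.2]
181 [307.6 338.8] onto 86.5 [ 754.3 -132.7   86.5] depth [ 556.5 -122.7  322.6]
```

View pics/w2.png

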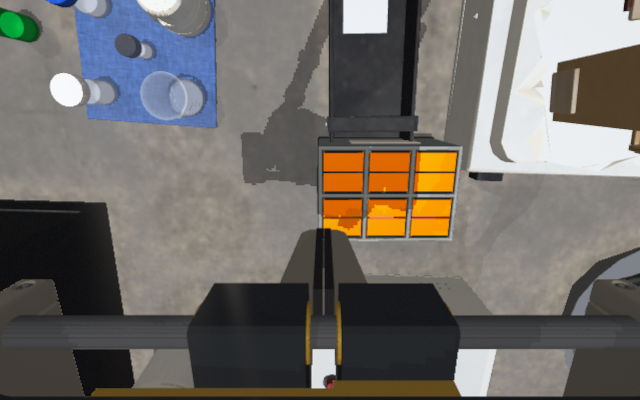

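The flaps and fingertips are clear in this view: the -x row is at v≈172 and the +x row at v≈215. The columns are u≈343 (-y end), 388 and 432. That puts the tray centre at about (585.7,-54.3). I'll start probing at cell 6.

```bash
echo '[[[0, 0, 0], [0, 0, 0], 0]]' | python3 -m pendant >/dev/null; python3 - <<'E'
from h import *
delta(609.2,-98,320,1.583)
E
```

```text
t 3.3 pos [ 585.5 -119.9  411.7] yaw 1.586 tilt [ 0.001  -0.0004] d [-24.   21.6  91.7] rz 0.003 w 0.003 F [0.7 0.1 0.2] q [-0.4   0.21  1.52 -0.    1.41 -1.99]
```

```bash
echo '[[[0, 0, 0], [-12, 11, 20], 0], [[0, 0, 0], [-24, 21.5, 60], 0], [[0, 0, 0], [-24, 21.5, 90], 0], [[0, 0, 0], [-24, 21.5, 120], 0], [[0, 0, 0], [-24, 21.5, 132], 0]]' | python3 -m pendant; echo '[[[0, 0, 0], [0, 0, 0], 0], [[0, 0, 0], [0, 0, 0], 0]]' | python3 -m pendant ; python3 - <<'E'
from h import *
delta(609.2,-98,250,1.583)
E
```

```text
time_s: 3.72
ee_pos: [608.7, -97.7, 276.8]
eef_rot: [-0.008, 1.0, 0.0, -0.001]
wrist_force: [-1.3, -0.2, 0.6]
width: 0.005
grip_force: 0.6
time_s: 3.88
ee_pos: [609.8, -98.5, 281.0]
eef_rot: [-0.007, 1.0, -0.001, 0.001]
wrist_force: [0.5, -0.2, 0.6]
width: 0.004
grip_force: 0.0
t 3.88 pos [609.8 -98.5 281. ] yaw 1.586 tilt [ 0.0028 -0.0011] d [ 0.7  0.5 31. ] rz 0.003 w 0.004 F [ 0.5 -0.2  0.6] q [-0.36  0.38  1.58 -0.    1.18 -1.94]
```

```bash
echo '[[[0, 0, 0], [0, 0, 8], 0], [[0, 0, 0], [0, 0, 15], 0], [[0, 0, 0], [0, 0, 20], 0], [[0, 0, 0], [0, 0, 23], 0]]' | python3 -m pendant; echo '[[[0, 0, 0], [0, 0, 2], 0], [[0, 0, 0], [0, 0, 4], 0]]' | python3 -m pendant;echo '[[[0, 0, 0], [0, 0, 2], 0], [[0, 0, 0], [0, 0, 2], 0]]' | python3 -m pendant
```

```text
time_s: 4.22
ee_pos: [608.8, -98.2, 255.5]
eef_rot: [-0.008, 1.0, -0.0, -0.0]
wrist_force: [-0.1, 0.5, -0.4]
width: 0.003
grip_force: 0.4
time_s: 4.38
ee_pos: [608.9, -98.1, 251.5]
eef_rot: [-0.008, 1.0, 0.0, -0.0]
wrist_force: [-0.7, -0.4, 0.2]
width: 0.005
grip_force: 0.4
time_s: 4.55
ee_pos: [608.8, -98.1, 249.3]
eef_rot: [-0.008, 1.0, 0.0, -0.0]
wrist_force: [0.6, 0.7, 0.1]
width: 0.005
grip_force: 0.6
```

```bash
echo '[[[0, 0, 0], [0, 0, 3], 0], [[0, 0, 0], [0, 0, 6], 0], [[0, 0, 0], [0, 0, 6], 0]]' | python3 -m pendant; python3 - <<'E'
from h import *
s=cam("scene"); save(s,"pics/p6.png",(210,60,350,200),4)
E
```

```text
time_s: 4.8
ee_pos: [608.8, -98.0, 243.0]
eef_rot: [-0.008, 1.0, 0.0, -0.0]
wrist_force: [0.1, -0.2, 1.0]
width: 0.005
grip_force: 0.5
```

View pics/p6.png

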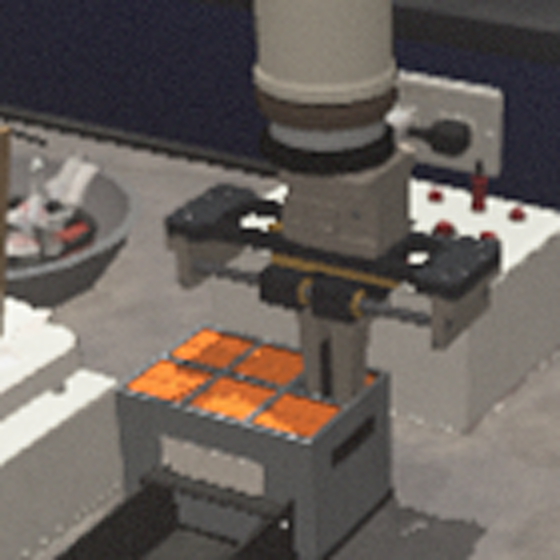

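The fingers are inside cell 6, 36 mm below the rim with no resistance, so cell 6 is empty. Next is cell 3.

```bash
echo '[[[0, 0, 0], [0, 0, -25], 0], [[0, 0, 0], [0, 0, -48], 0], [[0, 0, 0], [24, 0, -48], 0], [[0, 0, 0], [46, 0, -48], 0], [[0, 0, 0], [46, 0, -48], 0]]' | python3 -m pendant; echo '[[[0, 0, 0], [0, 0, 10], 0], [[0, 0, 0], [0, 0, 20], 0], [[0, 0, 0], [0, 0, 28], 0], [[0, 0, 0], [0, 0, 34], 0]]' | python3 -m pendant; echo '[[[0, 0, 0], [0, 0, 3], 0], [[0, 0, 0], [0, 0, 6], 0], [[0, 0, 0], [0, 0, 6], 0]]' | python3 -m pendant;
```

```text
time_s: 5.27
ee_pos: [560.4, -98.4, 291.2]
eef_rot: [-0.007, 1.0, 0.0, -0.002]
wrist_force: [-1.1, 0.1, -0.8]
width: -0.001
grip_force: 0.0
time_s: 5.6
ee_pos: [563.1, -98.7, 255.8]
eef_rot: [-0.008, 1.0, 0.0, -0.001]
wrist_force: [0.1, -0.7, 0.2]
width: 0.002
grip_force: 0.4
time_s: 5.85
ee_pos: [564.0, -99.1, 253.7]
eef_rot: [-0.008, 1.0, -0.0, 0.001]
wrist_force: [-4.2, 1.3, 13.9]
width: 0.004
grip_force: 8.0
```

Cell 3 is full: it stopped at the cap with 14 N. Next is cell 5.

```bash
echo '[[[0, 0, 0], [0, 0, -25], 0], [[0, 0, 0], [0, 0, -40], 0], [[0, 0, 0], [-24, 22, -40], 0], [[0, 0, 0], [-46, 44, -40], 0], [[0, 0, 0], [-46, 44, -40], 0]]' | python3 -m pendant; echo '[[[0, 0, 0], [0, 0, 10], 0], [[0, 0, 0], [0, 0, 20], 0], [[0, 0, 0], [0, 0, 28], 0], [[0, 0, 0], [0, 0, 34], 0]]' | python3 -m pendant; echo '[[[0, 0, 0], [0, 0, 3], 0], [[0, 0, 0], [0, 0, 6], 0], [[0, 0, 0], [0, 0, 6], 0]]' | python3 -m pendant;
```

```text
time_s: 6.27
ee_pos: [610.8, -51.2, 291.9]
eef_rot: [-0.009, 1.0, 0.001, 0.001]
wrist_force: [0.1, 0.1, -0.3]
width: 0.005
grip_force: 0.0
time_s: 6.6
ee_pos: [607.4, -54.6, 255.5]
eef_rot: [-0.007, 1.0, 0.0, -0.001]
wrist_force: [0.1, 0.1, 0.1]
width: 0.004
grip_force: 0.4
time_s: 6.85
ee_pos: [608.4, -54.7, 253.7]
eef_rot: [-0.007, 1.0, -0.0, -0.0]
wrist_force: [-5.2, 1.4, 13.9]
width: 0.008
grip_force: 7.9
```

Cell 5 is full too. Next is cell 2.

```bash
echo '[[[0, 0, 0], [0, 0, -25], 0], [[0, 0, 0], [0, 0, -40], 0], [[0, 0, 0], [24, 0, -40], 0], [[0, 0, 0], [46, 0, -40], 0], [[0, 0, 0], [46, 0, -40], 0]]' | python3 -m pendant; echo '[[[0, 0, 0], [0, 0, 10], 0], [[0, 0, 0], [0, 0, 20], 0], [[0, 0, 0], [0, 0, 28], 0], [[0, 0, 0], [0, 0, 34], 0]]' | python3 -m pendant; echo '[[[0, 0, 0], [0, 0, 3], 0], [[0, 0, 0], [0, 0, 6], 0], [[0, 0, 0], [0, 0, 6], 0]]' | python3 -m pendant;
```

```text
time_s: 7.27
ee_pos: [559.1, -54.7, 290.3]
eef_rot: [-0.007, 1.0, 0.001, -0.002]
wrist_force: [-1.0, -0.6, -0.4]
width: 0.006
grip_force: 0.0
time_s: 7.6
ee_pos: [562.4, -54.8, 255.8]
eef_rot: [-0.008, 1.0, 0.0, -0.001]
wrist_force: [1.1, 0.2, 0.2]
width: 0.008
grip_force: 0.4
time_s: 7.85
ee_pos: [563.3, -54.9, 253.6]
eef_rot: [-0.008, 1.0, -0.0, 0.0]
wrist_force: [-5.8, 1.6, 15.4]
width: 0.0
grip_force: 8.5
```

Cell 2 is full. Next is cell 4.

```bash
echo '[[[0, 0, 0], [0, 0, -25], 0], [[0, 0, 0], [0, 0, -40], 0], [[0, 0, 0], [-24, 22, -40], 0], [[0, 0, 0], [-46, 44, -40], 0], [[0, 0, 0], [-46, 44, -40], 0]]' | python3 -m pendant; echo '[[[0, 0, 0], [0, 0, 10], 0], [[0, 0, 0], [0, 0, 20], 0], [[0, 0, 0], [0, 0, 28], 0], [[0, 0, 0], [0, 0, 34], 0]]' | python3 -m pendant; echo '[[[0, 0, 0], [0, 0, 3], 0], [[0, 0, 0], [0, 0, 6], 0], [[0, 0, 0], [0, 0, 6], 0]]' | python3 -m pendant;
```

```text
time_s: 8.27
ee_pos: [610.1, -7.3, 291.9]
eef_rot: [-0.009, 1.0, 0.001, 0.001]
wrist_force: [1.0, 0.4, -0.4]
width: 0.006
grip_force: 0.0
time_s: 8.6
ee_pos: [606.7, -10.6, 255.5]
eef_rot: [-0.007, 1.0, 0.0, -0.001]
wrist_force: [1.3, 0.5, -0.1]
width: 0.006
grip_force: 0.4
time_s: 8.85
ee_pos: [607.8, -10.7, 253.7]
eef_rot: [-0.007, 1.0, -0.0, -0.0]
wrist_force: [-6.2, -0.3, 14.5]
width: 0.005
grip_force: 8.0
```

Four cells (2–5) are full, so the empty ones are cell 6 (felt) and cell 1. I'll raise the arm and look at the vials from two wrist positions.

```bash
cat > vl.py <<'E'
from h import *
import sys,pickle
c=cam("wrist"); k=sys.argv[1]; save(c,f"pics/v{k}.png")
hsv=cv2.cvtColor(c["image"],cv2.COLOR_RGB2HSV); H,S,V=[hsv[...,i].astype(int) for i in range(3)]
out={}
for nm,m in dict(blue=(H>108)&(H<125)&(S>200),white=(S<45)&(V>190),green=(H>45)&(H<80)&(S>120)).items():
    m=cv2.morphologyEx(m.astype(np.uint8),cv2.MORPH_OPEN,np.ones((3,3)))
    n,l,st,ce=cv2.connectedComponentsWithStats(m)
    for i in range(1,n):
        if st[i][4]<80 or st[i][4]>8000: continue
        cn=max(cv2.findContours((l==i).astype(np.uint8),0,1)[0],key=cv2.contourArea); (u,v),r=cv2.minEnclosingCircle(cn)
        p=plane(c,u,v,63)
        if 250<p[0]<560 and -480<p[1]<-220: print(nm,st[i].tolist(),"ell" ,round(u,1),round(v,1),round(r,1),"onto63",p.round(1),"depth",pt(c,u,v).round(1))
E
echo '[[[0, 0, 0], [0, 0, -35], 0], [[0, 0, 0], [0, 0, -75], 0], [[0, 0, 0], [0, 0, -110], 0], [[0, 0, 0], [0, 0, -145], 0]]' | python3 -m pendant
echo '[[[0, 0, 0], [16, -36, 0], 0.3], [[0, 0, 0], [32, -72, 0], 0.55], [[0, 0, 0], [48, -108, 0], 0.55], [[0, 0, 0], [64, -144, 0], 0.55], [[0, 0, 0], [80, -180, 0], 0.55]]' | python3 -m pendant>/dev/null
echo '[[[0, 0, 0], [16, -36, 0], 0.55], [[0, 0, 0], [32, -72, 0], 0.55], [[0, 0, 0], [48, -108, 0], 0.55], [[0, 0, 0], [64, -144, 0], 0.55], [[0, 0, 0], [70, -158, 0], 0.55]]' | python3 -m pendant>/dev/null
echo '[[[0, 0, 0], [0, 0, 0], 0.55], [[0, 0, 0], [0, 0, 0], 0.55], [[0, 0, 0], [0, 0, 0], 0.55]]' | python3 -m pendant
python3 vl.py 1
echo '[[[0, 0, 0], [20, -10, 20], 0.55], [[0, 0, 0], [40, -20, 40], 0.55], [[0, 0, 0], [40, -20, 40], 0.55], [[0, 0, 0], [40, -20, 40], 0.55], [[0, 0, 0], [40, -20, 40], 0.55]]' | python3 -m pendant
python3 vl.py 2
python3 - <<'E'
from h import *
delta(486,-369,300,1.583)
P=[]
for n in["scene","side"]:
    c=cam(n); v,u=np.nonzero(c["depth"]>0); d=np.stack([(u-c["cx"])/c["fx"],-(v-c["cy"])/c["fy"],-np.ones(len(u))])*c["depth"][v,u]
    P=(c["T"][:3,:3]@d).T+c["T"][:3,3]
    for a,b in[(10,50),(50,75),(75,100),(100,130)]:
        m=(P[:,1]>a)&(P[:,1]<b)&(P[:,2]>140)&(P[:,2]<270)&(P[:,0]>440)&(P[:,0]<620); print(n,a,b,m.sum(),np.sort(P[m,0])[-8:].round(0))
E
```

```text
time_s: 9.18
ee_pos: [607.0, -10.5, 397.9]
eef_rot: [-0.007, 1.0, 0.0, -0.0]
wrist_force: [0.1, -0.3, -0.1]
width: 0.004
grip_force: 0.0
time_s: 10.27
ee_pos: [463.1, -349.3, 396.3]
eef_rot: [-0.008, 1.0, 0.001, -0.0]
wrist_force: [0.4, 1.3, -0.5]
width: 0.552
grip_force: 0.0
blue [297, 107, 30, 31, 665] ell 311.9 122.0 15.5 onto63 [ 400.9 -360.8   63. ] depth [ 400.9 -360.8   63.3]
white [333, 53, 106, 98, 3944] ell 387.5 109.9 58.7 onto63 [ 388.5 -288.2   63. ] depth [ 388.7 -284.6   45.3]
white [222, 161, 18, 8, 101] ell 230.6 163.5 8.7 onto63 [ 443.  -442.5   63. ] depth [ 454.6 -460.6    1.1]
white [427, 164, 23, 21, 252] ell 437.2 176.2 12.5 onto63 [ 452.9 -232.7   63. ] depth [ 466.8 -208.9   -0.5]
white [369, 185, 31, 32, 744] ell 383.2 202.1 17.8 onto63 [ 481.4 -285.9   63. ] depth [ 499.  -274.2    6.1]
white [300, 186, 18, 11, 121] ell 308.5 193.5 8.9 onto63 [ 473.2 -363.9   63. ] depth [ 475.5 -364.3   55.1]
white [291, 195, 37, 41, 876] ell 311.5 216.5 24.1 onto63 [ 498.5 -360.7   63. ] depth [ 498.6 -360.7   62.5]
white [373, 200, 43, 43, 609] ell 396.6 219.9 24.0 onto6
[... 2498 characters left out ...]
3.3   59.7]
green [228, 168, 41, 41, 1171] ell 248.5 187.5 22.7 onto63 [ 418.9 -437.9   63. ] depth [ 419.3 -438.2   61.4]
t 10.78 pos [ 424.3 -370.3  358.1] yaw 1.588 tilt [ 0.0017 -0.0015] d [-61.6   0.4  58.2] rz 0.005 w 0.55 F [ 0.5  0.1 -0.6] q [-0.93  0.17  1.68  0.    1.29 -2.52]
scene 10 50 360 [513. 513. 513. 513. 514. 514. 514. 514.]
scene 50 75 316 [512. 512. 512. 512. 512. 512. 512. 512.]
scene 75 100 8 [502. 502. 505. 509. 510. 513. 514. 515.]
scene 100 130 6 [518. 520. 522. 526. 528. 529.]
side 10 50 287 [512. 512. 512. 512. 513. 513. 513. 513.]
side 50 75 225 [511. 511. 511. 511. 512. 512. 514. 515.]
side 75 100 5 [502. 504. 510. 513. 514.]
side 100 130 4 [519. 523. 525. 536.]
```

View pics/v2.png

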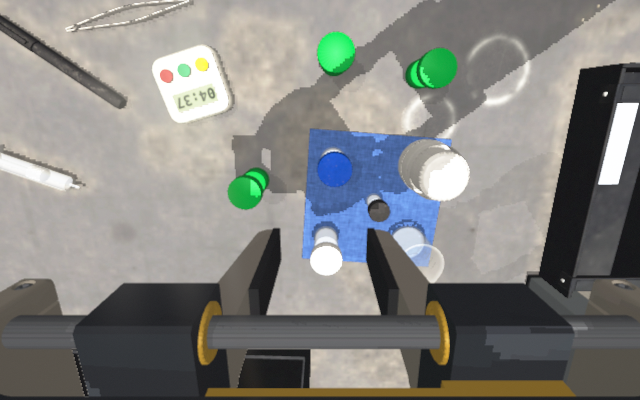

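v2 shows the blue cap at (334,169), the white cap at (326,259), the small black vial at (378,210), the beaker at (420,255) and the greens at (336,53), (437,68) and (247,188).

```bash
python3 - <<'E'
from h import *
c=cam("wrist"); print(plane(c,326,259,63).round(1), pt(c,326,259).round(1))
v,u=np.nonzero(c["depth"]>0); d=np.stack([(u-c["cx"])/c["fx"],-(v-c["cy"])/c["fy"],-np.ones(len(u))])*c["depth"][v,u]
P=(c["T"][:3,:3]@d).T+c["T"][:3,3]
for n,a,b in [("white",487,-367),("blue",400.7,-361)]:
    m=(np.hypot(P[:,0]-a,P[:,1]-b)<22)&(P[:,2]>58)&(P[:,2]<69); Q=P[m]; lo,hi=np.percentile(Q,[1,99],axis=0); print(n,m.sum(),((lo+hi)/2).round(1),(hi-lo).round(1),np.median(Q[:,2]).round(1))
delta(486,-367,237,1.583)
E
```

```text
[ 489.7 -367.3   63. ] [ 489.5 -367.3   63.5]
white 792 [ 489.5 -366.3   61.8] [29.4 29.   6.8] 63.8
blue 953 [ 400.6 -360.6   63.2] [29.4 29.1  4.3] 63.8
t 10.93 pos [ 424.  -370.6  357.9] yaw 1.587 tilt [ 0.0014 -0.0016] d [-61.9   2.8 121. ] rz 0.004 w 0.548 F [-0.4 -0.4  0.3] q [-0.93  0.17  1.68  0.    1.29 -2.52]
```

```bash
echo '[[[0, 0, 0], [-35, 1.4, 10], 0.55], [[0, 0, 0], [-65.5, 2.6, 30], 0.55], [[0, 0, 0], [-65.5, 2.6, 60], 0.55], [[0, 0, 0], [-65.5, 2.6, 60], 0.55]]' | python3 -m pendant >/dev/null
echo '[[[0, 0, 0], [0, 0, 0], 0.55]]' | python3 -m pendant
echo '[[[0, 0, 0], [0, 0, 25], 0.55], [[0, 0, 0], [0, 0, 50], 0.55], [[0, 0, 0], [0, 0, 65], 0.55], [[0, 0, 0], [0, 0, 65], 0.55]]' | python3 -m pendant; python3 - <<'E'
from h import *
delta(489.3,-366.9,232,1.583)
E
```

```text
time_s: 11.35
ee_pos: [488.4, -366.5, 295.4]
eef_rot: [-0.008, 1.0, 0.002, -0.001]
wrist_force: [-1.1, -0.7, 0.6]
width: 0.548
grip_force: 0.0
time_s: 11.68
ee_pos: [487.4, -367.0, 230.4]
eef_rot: [-0.007, 1.0, 0.001, -0.001]
wrist_force: [-0.2, -0.2, -0.7]
width: 0.551
grip_force: 0.0
t 11.68 pos [ 487.4 -367.   230.4] yaw 1.585 tilt [-0.0026  0.0027] d [-1.9  0.1 -1.6] rz 0.002 w 0.551 F [-0.2 -0.2 -0.7] q [-0.84  0.44  1.62 -0.    1.09 -2.43]
```

Close on the white vial and lift.

```bash
echo '[[[0, 0, 0], [0, 0, 0], 0.3], [[0, 0, 0], [0, 0, 0], 0.1], [[0, 0, 0], [0, 0, 0], 0.1], [[0, 0, 0], [0, 0, 0], 0.1], [[0, 0, 0], [0, 0, 0], 0.1]]' | python3 -m pendant; echo '[[[0, 0, 0], [0, 0, 0], 0.1], [[0, 0, 0], [0, 0, 0], 0.1], [[0, 0, 0], [0, 0, -10], 0.1]]' | python3 -m pendant;echo '[[[0, 0, 0], [0, 0, -35], 0.1], [[0, 0, 0], [0, 0, -75], 0.1], [[0, 0, 0], [0, 0, -110], 0.1], [[0, 0, 0], [0, 0, -110], 0.1], [[0, 0, 0], [0, 0, -110], 0.1]]' | python3 -m pendant; python3 - <<'E'
from h import *
delta(609.2,-98,352,1.583)
E
```

```text
time_s: 12.1
ee_pos: [489.1, -367.9, 233.7]
eef_rot: [-0.008, 1.0, -0.001, 0.001]
wrist_force: [-0.4, 1.4, 5.7]
width: 0.285
grip_force: 29.9
time_s: 12.35
ee_pos: [488.2, -367.0, 241.0]
eef_rot: [-0.008, 1.0, 0.001, -0.001]
wrist_force: [-0.8, 0.7, -0.9]
width: 0.283
grip_force: 29.8
time_s: 12.77
ee_pos: [489.0, -367.9, 355.4]
eef_rot: [-0.008, 1.0, -0.002, 0.002]
wrist_force: [0.7, -0.1, -0.4]
width: 0.285
grip_force: 29.8
t 12.77 pos [ 489.  -367.9  355.4] yaw 1.586 tilt [ 0.0042 -0.0047] d [-124.3  268.     2.6] rz 0.003 w 0.285 F [ 0.7 -0.1 -0.4] q [-0.84  0.29  1.54 -0.    1.3  -2.43]
```

```bash
echo '[[[0, 0, 0], [-17, 36, 0], 0.1], [[0, 0, 0], [-34, 72, 0], 0.1], [[0, 0, 0], [-51, 108, 0], 0.1], [[0, 0, 0], [-68, 144, 0], 0.1], [[0, 0, 0], [-84, 180, 0], 0.1]]' | python3 -m pendant >/dev/null
echo '[[[0, 0, 0], [-17, 36, 0], 0.1], [[0, 0, 0], [-32, 70, 0], 0.1], [[0, 0, 0], [-40, 88, 0], 0.1], [[0, 0, 0], [-40, 88, 0], 0.1], [[0, 0, 0], [-40, 88, 0], 0.1]]' | python3 -m pendant
echo '[[[0, 0, 0], [0, 0, 0], 0.1]]' | python3 -m pendant > /dev/null; python3 fl.py 3; python3 - <<'E'
from h import *
delta(609.2,-98,330,1.583)
E
```

```text
time_s: 13.6
ee_pos: [608.1, -96.5, 350.0]
eef_rot: [-0.009, 1.0, 0.0, -0.002]
wrist_force: [0.0, -0.3, -0.2]
width: 0.287
grip_force: 29.8
1115 [321.2 138.2] onto 86.5 [ 553.4 -100.4   86.5] depth [ 553.2 -100.4   88.9]
677 [386.1 140.2] onto 86.5 [554.3 -50.4  86.5] depth [554.  -51.   89.3]
450 [441.2 138.4] onto 86.5 [552.3  -8.1  86.5] depth [552.1  -8.9  88.5]
1141 [322.8 163. ] onto 86.5 [572.7 -98.9  86.5] depth [572.3 -98.9  88.8]
1160 [379.3 163.2] onto 86.5 [572.2 -54.5  86.5] depth [571.9 -54.8  88.2]
1098 [434.8 163.6] onto 86.5 [571.9 -10.9  86.5] depth [571.6 -11.6  88.4]
1045 [322.5 195.3] onto 86.5 [599.1 -98.8  86.5] depth [598.2 -98.8  89.9]
1052 [377.5 195.4] onto 86.5 [598.6 -54.3  86.5] depth [597.9 -54.7  89. ]
1055 [432.4 195.4] onto 86.5 [597.9  -9.8  86.5] depth [597.5 -10.4  87.9]
206 [304.8 216.3] onto 86.5 [ 617.3 -113.1   86.5] depth [ 616.6 -113.    88.5]
111 [343. 215.] onto 86.5 [615.8 -81.6  86.5] depth [600.3 -84.8 130.2]
1002 [376.4 218.8] onto 86.5 [618.7 -53.9  86.5] depth [618.  -54.3  88.5]
1011 [430.1 218.8] onto 86.5 [618.   -9.6  86.5] depth [617.1 -10.5  89.1]
252 [393.2 337.3] onto 86.5 [735.4 -31.1  86.5] depth [580.7 -82.2 270.1]
227 [253. 338.] onto 86.5 [ 738.1 -161.5   86.5] depth [ 581.5 -114.9  269.9]
t 13.73 pos [607.9 -98.6 350.8] yaw 1.585 tilt [-0.0018  0.0001] d [-1.4  0.6 20.8] rz 0.002 w 0.287 F [ 0.4  0.3 -0.7] q [-0.36  0.31  1.53 -0.    1.31 -1.94]
```

```bash
echo '[[[0, 0, 0], [-1, 0, 15], 0.1], [[0, 0, 0], [-1, 0, 30], 0.1], [[0, 0, 0], [-1, 0, 38], 0.1], [[0, 0, 0], [-1, 0, 46], 0.1], [[0, 0, 0], [-1, 0, 52], 0.1]]' | python3 -m pendant
echo '[[[0, 0, 0], [0, 0, 6], 0.1], [[0, 0, 0], [0, 0, 12], 0.1], [[0, 0, 0], [0, 0, 15], 0.1], [[0, 0, 0], [0, 0, 15], 0.1]]' | python3 -m pendant
```

```text
time_s: 14.15
ee_pos: [609.0, -98.3, 298.9]
eef_rot: [-0.007, 1.0, 0.0, -0.001]
wrist_force: [-1.5, -0.0, 1.4]
width: 0.284
grip_force: 29.9
time_s: 14.48
ee_pos: [609.1, -97.4, 283.7]
eef_rot: [-0.008, 1.0, 0.0, -0.001]
wrist_force: [-1.8, -0.4, 0.1]
width: 0.286
grip_force: 29.8
```

```bash
echo '[[[0, 0, 0], [0, 0, 0], 0.35], [[0, 0, 0], [0, 0, 0], 0.45], [[0, 0, 0], [0, 0, 0], 0.5], [[0, 0, 0], [0, 0, 0], 0.5]]' | python3 -m pendant
echo '[[[0, 0, 0], [0, 0, -25], 0.5], [[0, 0, 0], [0, 0, -45], 0.5], [[0, 0, 0], [0, 0, -65], 0.2], [[0, 0, 0], [0, 0, -65], 0], [[0, 0, 0], [0, 0, -65], 0]]' | python3 -m pendant
echo '[[[0, 0, 0], [0, 0, 0], 0], [[0, 0, 0], [0, 0, 0], 0], [[0, 0, 0], [0, 0, 0], 0]]' | python3 -m pendant
python3 - <<'E'
from h import *
c=cam("wrist"); s=cam("scene")
a=cv2.resize(c["image"][:,:,::-1][130:330,200:450],None,fx=1.6,fy=2); b=cv2.resize(s["image"][:,:,::-1][100:200,220:340],None,fx=3.3,fy=4)
cv2.imwrite("pics/in6.png",np.hstack([a,b]))
v,u=np.nonzero(s["depth"]>0); d=np.stack([(u-s["cx"])/s["fx"],-(v-s["cy"])/s["fy"],-np.ones(len(u))])*s["depth"][v,u]
P=(s["T"][:3,:3]@d).T+s["T"][:3,3]
m=(abs(P[:,0]-612)<20)&(abs(P[:,1]+96)<20)&(P[:,2]>95)&(P[:,2]<140); print(m.sum(),P[m].max(0),P[m].mean(0))
delta(609,-98,260,1.583)
E
```

```text
time_s: 14.82
ee_pos: [609.7, -97.5, 285.3]
eef_rot: [-0.008, 1.0, -0.0, 0.001]
wrist_force: [0.3, 0.5, -0.5]
width: 0.501
grip_force: 0.0
time_s: 15.23
ee_pos: [609.9, -97.6, 351.2]
eef_rot: [-0.008, 1.0, -0.001, 0.002]
wrist_force: [0.9, -0.2, 0.0]
width: 0.303
grip_force: 0.0
time_s: 15.48
ee_pos: [609.0, -97.3, 348.0]
eef_rot: [-0.008, 1.0, 0.0, -0.001]
wrist_force: [0.1, 0.3, -0.1]
width: 0.089
grip_force: 0.0
140 [624.47618518 -83.73380945 115.67976615] [ 604.45240344 -101.7369918   108.36327399]
t 15.58 pos [609.2 -97.4 348.6] yaw 1.586 tilt [-0.0018  0.0006] d [ 0.  -0.6 88.6] rz 0.003 w 0.008 F [ 0.6  0.7 -0.8] q [-0.35  0.31  1.53 -0.    1.3  -1.94]
```

View pics/in6.png

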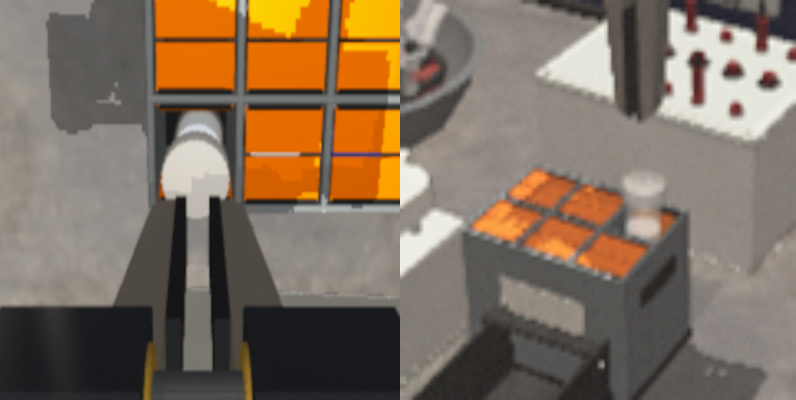

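The flaps are holding the white vial upright in cell 6, with its cap top at about 115 mm. Now I'll push it down.

```bash
echo '[[[0, 0, 0], [0, -0.5, 25], 0], [[0, 0, 0], [0, -0.5, 42], 0], [[0, 0, 0], [0, -0.5, 50], 0], [[0, 0, 0], [0, -0.5, 58], 0], [[0, 0, 0], [0, -0.5, 66], 0]]' | python3 -m pendant
echo '[[[0, 0, 0], [0, 0, 8], 0], [[0, 0, 0], [0, 0, 16], 0], [[0, 0, 0], [0, 0, 22], 0], [[0, 0, 0], [0, 0, 27], 0]]' | python3 -m pendant
echo '[[[0, 0, 0], [0, 0, 3], 0], [[0, 0, 0], [0, 0, 5], 0], [[0, 0, 0], [0, 0, 5], 0]]' | python3 -m pendant
```

```text
time_s: 16.0
ee_pos: [609.6, -98.0, 283.5]
eef_rot: [-0.008, 1.0, -0.0, 0.0]
wrist_force: [0.2, -0.7, -0.3]
width: 0.001
grip_force: 0.1
time_s: 16.33
ee_pos: [609.4, -97.9, 256.2]
eef_rot: [-0.008, 1.0, 0.0, -0.0]
wrist_force: [-1.0, 0.0, 1.0]
width: 0.01
grip_force: 0.4
time_s: 16.58
ee_pos: [610.2, -98.2, 254.4]
eef_rot: [-0.008, 1.0, -0.0, 0.001]
wrist_force: [-4.4, 0.7, 13.7]
width: 0.006
grip_force: 7.6
```

The reading matches the full cells, so the white vial stands on the floor. Lifting, then over to the blue vial with a quarter turn.

```bash
echo '[[[0, 0, 0], [0, 0, -30], 0], [[0, 0, 0], [0, 0, -70], 0], [[0, 0, 0], [0, 0, -100], 0], [[0, 0, 0], [0, 0, -100], 0]]' | python3 -m pendant >/dev/null
python3 fl.py 4 | head -12
echo '[[[0, 0, 0], [25, -31, 0], 0.3], [[0, 0, 0], [50, -62, 0], 0.55], [[0, 0, 0], [75, -93, 0], 0.55], [[0, 0, 0], [100, -124, 0], 0.55], [[0, 0, 0], [125, -155, 0], 0.55]]' | python3 -m pendant >/dev/null
echo '[[[0, 0, 0], [25, -31, 0], 0.55], [[0, 0, 0], [50, -62, 0], 0.55], [[0, 0, 0], [75, -93, 0], 0.55], [[0, 0, 0], [87.5, -105, 0], 0.55]]' | python3 -m pendant >/dev/null
echo '[[[0, 0, 0.12], [0, 0, 0], 0.55], [[0, 0, 0.24], [0, 0, 0], 0.55], [[0, 0, 0.36], [0, 0, 0], 0.55], [[0, 0, 0.48], [0, 0, 0], 0.55], [[0, 0, 0.6], [0, 0, 0], 0.55]]' | python3 -m pendant >/dev/null
echo '[[[0, 0, 0.12], [0, 0, 0], 0.55], [[0, 0, 0.24], [0, 0, 0], 0.55], [[0, 0, 0.36], [0, 0, 0], 0.55], [[0, 0, 0.48], [0, 0, 0], 0.55], [[0, 0, 0.6], [0, 0, 0], 0.55]]' | python3 -m pendant >/dev/null
echo '[[[0, 0, 0.12], [0, 0, 0], 0.55], [[0, 0, 0.24], [0, 0, 0], 0.55], [[0, 0, 0.38], [0, 0, 0], 0.55], [[0, 0, 0.38], [0, 0, 0], 0.55], [[0, 0, 0.38], [0, 0, 0], 0.55]]' | python3 -m pendant
python3 - <<'E'
from h import *
delta(400.7,-360.9,232,0)
E
```

```text
634 [387.  128.8] onto 86.5 [554.2 -50.5  86.5] depth [554.  -50.8  88.1]
1068 [323.4 127.3] onto 86.5 [ 553.8 -100.7   86.5] depth [ 553.5 -100.7   89.9]
332 [436.4 125.7] onto 86.5 [551.1 -12.   86.5] depth [551.  -12.6  88.4]
1150 [325.5 151.5] onto 86.5 [572.8 -98.8  86.5] depth [572.6 -98.8  88. ]
1141 [380.1 151.4] onto 86.5 [572.1 -54.8  86.5] depth [571.9 -55.   87.7]
826 [434.2 153.1] onto 86.5 [572.8 -11.1  86.5] depth [572.3 -12.2  89.6]
1000 [325.1 183.1] onto 86.5 [599.1 -98.7  86.5] depth [598.6 -98.7  88.6]
996 [378.6 183.1] onto 86.5 [598.4 -54.2  86.5] depth [598.1 -54.4  87.6]
959 [432.5 183.5] onto 86.5 [598.1  -9.6  86.5] depth [597.5 -10.4  88.8]
951 [325.1 206. ] onto 86.5 [619.2 -98.3  86.5] depth [618.2 -98.3  89.5]
952 [377.2 206. ] onto 86.5 [618.5 -54.1  86.5] depth [618.  -54.4  87.9]
967 [429.6 206. ] onto 86.5 [617.8  -9.7  86.5] depth [617.3 -10.2  88. ]
time_s: 18.97
ee_pos: [400.7, -360.9, 350.5]
eef_rot: [0.704, 0.71, 0.0, -0.001]
wrist_force: [-0.3, -0.0, -0.4]
width: 0.554
grip_force: 0.0
t 18.97 pos [ 400.7 -360.9  350.5] yaw 0.008 tilt [-0.001   0.0015] d [-2.000e-01  1.000e-01  1.185e+02] rz 0.008 w 0.554 F [-0.3 -0.  -0.4] q [-0.96  0.11  1.76  0.    1.27 -0.97]
```

```bash
echo '[[[0, 0, 0], [0, 0, 35], 0.55], [[0, 0, 0], [0, 0, 70], 0.55], [[0, 0, 0], [0, 0, 95], 0.55], [[0, 0, 0], [0, 0, 120], 0.55], [[0, 0, 0], [0, 0, 120], 0.55]]' | python3 -m pendant
echo '[[[0, 0, 0], [0, 0, 0], 0.4], [[0, 0, 0], [0, 0, 0], 0.1], [[0, 0, 0], [0, 0, 0], 0.1], [[0, 0, 0], [0, 0, 0], 0.1], [[0, 0, 0], [0, 0, 0], 0.1]]' | python3 -m pendant; echo '[[[0, 0, 0], [0, 0, 0], 0.1], [[0, 0, 0], [0, 0, -10], 0.1]]' | python3 -m pendant;echo '[[[0, 0, 0], [0, 0, -35], 0.1], [[0, 0, 0], [0, 0, -75], 0.1], [[0, 0, 0], [0, 0, -110], 0.1], [[0, 0, 0], [0, 0, -110], 0.1]]' | python3 -m pendant
```

```text
time_s: 19.38
ee_pos: [399.2, -358.9, 226.0]
eef_rot: [0.704, 0.71, 0.001, -0.005]
wrist_force: [-1.0, 1.4, -0.7]
width: 0.551
grip_force: 0.0
time_s: 19.8
ee_pos: [401.4, -361.9, 233.6]
eef_rot: [0.705, 0.709, -0.0, 0.002]
wrist_force: [-0.0, -0.6, 4.5]
width: 0.284
grip_force: 30.0
time_s: 19.97
ee_pos: [400.6, -360.8, 241.2]
eef_rot: [0.705, 0.709, 0.0, -0.001]
wrist_force: [0.1, 0.2, -0.7]
width: 0.282
grip_force: 30.0
time_s: 20.3
ee_pos: [402.2, -362.8, 360.7]
eef_rot: [0.705, 0.709, -0.001, 0.007]
wrist_force: [0.5, 0.1, -0.0]
width: 0.285
grip_force: 30.0
```

```bash

echo '[[[0, 0, -0.12], [0, 0, 0], 0.1], [[0, 0, -0.24], [0, 0, 0], 0.1], [[0, 0, -0.36], [0, 0, 0], 0.1], [[0, 0, -0.48], [0, 0, 0], 0.1], [[0, 0, -0.6], [0, 0, 0], 0.1]]' | python3 -m pendant >/dev/null
echo '[[[0, 0, -0.12], [0, 0, 0], 0.1], [[0, 0, -0.24], [0, 0, 0], 0.1], [[0, 0, -0.36], [0, 0, 0], 0.1], [[0, 0, -0.48], [0, 0, 0], 0.1], [[0, 0, -0.6], [0, 0, 0], 0.1]]' | python3 -m pendant >/dev/null
echo '[[[0, 0, -0.12], [0, 0, 0], 0.1], [[0, 0, -0.26], [0, 0, 0], 0.1], [[0, 0, -0.26], [0, 0, 0], 0.1], [[0, 0, -0.26], [0, 0, 0], 0.1]]' | python3 -m pendant >/dev/null
echo '[[[0, 0, 0], [-12.5, 36.5, 0], 0.1], [[0, 0, 0], [-25, 73, 0], 0.1], [[0, 0, 0], [-37.5, 109.5, 0], 0.1], [[0, 0, 0], [-50, 146, 0], 0.1], [[0, 0, 0], [-62.5, 182.5, 0], 0.1]]' | python3 -m pendant >/dev/null
python3 - <<'E'
from h import *
delta(562.2,-10.4,352,1.47)
E
```

```text
t 21.88 pos [ 482.5 -184.5  351.9] yaw 1.462 tilt [ 0.0002 -0.0001] d [-6.040e+01  1.817e+02 -1.000e-01] rz -0.008 w 0.288 F [ 0.8 -0.3  0.1] q [-0.6   0.05  1.82  0.    1.27 -2.06]
```

```bash

echo '[[[0, 0, 0], [-12.5, 36.5, 0], 0.1], [[0, 0, 0], [-25, 73, 0], 0.1], [[0, 0, 0], [-37.5, 109.5, 0], 0.1], [[0, 0, 0], [-50, 146, 0], 0.1], [[0, 0, 0], [-61, 181, 0], 0.1]]' | python3 -m pendant >/dev/null
echo '[[[0, 0, 0], [0, 0, 0], 0.1], [[0, 0, 0], [0, 0, 0], 0.1], [[0, 0, 0], [0, 0, 0], 0.1]]' | python3 -m pendant >/dev/null
python3 - <<'E'
from h import *
delta(562.2,-10.4,284,1.47)
E
```

```text
t 22.55 pos [561.5 -12.9 351.6] yaw 1.465 tilt [-0.0006 -0.0005] d [-0.4  2.6 67.6] rz -0.005 w 0.283 F [-0.6 -1.2 -0.1] q [-0.24  0.17  1.69 -0.    1.28 -1.7 ]
```

```bash
echo '[[[0, 0, 0], [-0.5, 2.3, 15], 0.1], [[0, 0, 0], [-0.5, 2.3, 30], 0.1], [[0, 0, 0], [-0.5, 2.3, 38], 0.1], [[0, 0, 0], [-0.5, 2.3, 46], 0.1], [[0, 0, 0], [-0.5, 2.3, 52], 0.1]]' | python3 -m pendant
echo '[[[0, 0, 0], [0, 0, 6], 0.1], [[0, 0, 0], [0, 0, 12], 0.1], [[0, 0, 0], [0, 0, 15], 0.1], [[0, 0, 0], [0, 0, 15], 0.1]]' | python3 -m pendant
```

```text
time_s: 22.97
ee_pos: [562.5, -11.4, 299.5]
eef_rot: [0.053, 0.999, -0.0, 0.0]
wrist_force: [1.5, -0.1, 1.3]
width: 0.287
grip_force: 30.0
time_s: 23.3
ee_pos: [562.2, -10.3, 283.8]
eef_rot: [0.052, 0.999, 0.0, -0.001]
wrist_force: [1.9, -1.2, -0.7]
width: 0.282
grip_force: 30.0
```

```bash
echo '[[[0, 0, 0], [0, 0, 0], 0.35], [[0, 0, 0], [0, 0, 0], 0.45], [[0, 0, 0], [0, 0, 0], 0.5], [[0, 0, 0], [0, 0, 0], 0.5]]' | python3 -m pendant
echo '[[[0, 0, 0], [0, 0, -25], 0.5], [[0, 0, 0], [0, 0, -45], 0.5], [[0, 0, 0], [0, 0, -65], 0.2], [[0, 0, 0], [0, 0, -65], 0], [[0, 0, 0], [0, 0, -65], 0]]' | python3 -m pendant
echo '[[[0, 0, 0], [0, 0, 0], 0], [[0, 0, 0], [0, 0, 0], 0], [[0, 0, 0], [0, 0, 0], 0]]' | python3 -m pendant
python3 - <<'E'
from h import *
c=cam("wrist"); s=cam("scene")
a=cv2.resize(c["image"][:,:,::-1][130:330,200:450],None,fx=1.6,fy=2); b=cv2.resize(s["image"][:,:,::-1][100:200,220:340],None,fx=3.3,fy=4)
cv2.imwrite("pics/in1.png",np.hstack([a,b]))
delta(562.2,-10.4,260,1.47)
E
```

```text
time_s: 23.63
ee_pos: [562.5, -10.3, 285.0]
eef_rot: [0.052, 0.999, -0.0, 0.0]
wrist_force: [0.1, 0.0, 0.0]
width: 0.499
grip_force: 0.0
time_s: 24.05
ee_pos: [562.8, -10.4, 350.8]
eef_rot: [0.052, 0.999, -0.0, 0.001]
wrist_force: [-0.4, -0.9, -0.2]
width: 0.303
grip_force: 0.0
time_s: 24.3
ee_pos: [562.1, -10.3, 348.2]
eef_rot: [0.052, 0.999, 0.0, -0.001]
wrist_force: [0.2, -0.0, -0.5]
width: 0.091
grip_force: 0.0
t 24.4 pos [562.2 -10.3 348.6] yaw 1.466 tilt [-0.0018  0.0004] d [-0.1 -0.1 88.6] rz -0.004 w 0.011 F [ 1.8 -0.3 -0.5] q [-0.23  0.17  1.69 -0.    1.28 -1.7 ]
```

View pics/in1.png

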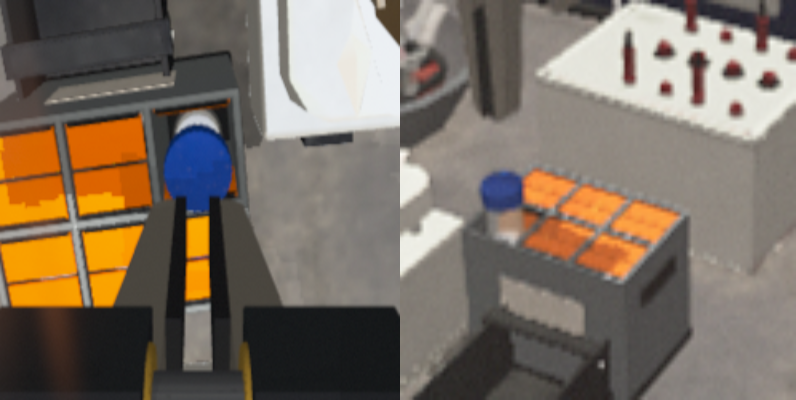

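The blue vial stands half-inserted and upright in cell 1. Cell 6's flaps are shut. Now I'll push the blue one down.

```bash
echo '[[[0, 0, 0], [0, 0, 25], 0], [[0, 0, 0], [0, 0, 42], 0], [[0, 0, 0], [0, 0, 50], 0], [[0, 0, 0], [0, 0, 58], 0], [[0, 0, 0], [0, 0, 66], 0]]' | python3 -m pendant
echo '[[[0, 0, 0], [0, 0, 8], 0], [[0, 0, 0], [0, 0, 16], 0], [[0, 0, 0], [0, 0, 22], 0], [[0, 0, 0], [0, 0, 27], 0]]' | python3 -m pendant
echo '[[[0, 0, 0], [0, 0, 3], 0], [[0, 0, 0], [0, 0, 5], 0], [[0, 0, 0], [0, 0, 5], 0]]' | python3 -m pendant
```

```text
time_s: 24.82
ee_pos: [562.7, -10.4, 283.5]
eef_rot: [0.052, 0.999, -0.0, 0.0]
wrist_force: [0.1, 0.4, 0.7]
width: 0.008
grip_force: 0.1
time_s: 25.15
ee_pos: [562.5, -10.3, 256.1]
eef_rot: [0.052, 0.999, 0.0, -0.0]
wrist_force: [0.3, 0.6, 1.3]
width: 0.002
grip_force: 0.4
time_s: 25.4
ee_pos: [563.6, -10.6, 254.4]
eef_rot: [0.052, 0.999, -0.0, 0.001]
wrist_force: [-3.3, -0.4, 13.5]
width: 0.004
grip_force: 7.6
```

Seated. I'll retreat upward and away, then check.

```bash
echo '[[[0, 0, 0], [0, 0, -30], 0], [[0, 0, 0], [0, 0, -70], 0], [[0, 0, 0], [0, 0, -110], 0], [[0, 0, 0], [0, 0, -150], 0]]' | python3 -m pendant >/dev/null
echo '[[[0, 0, 0], [0, -35, 0], 0], [[0, 0, 0], [0, -70, 0], 0], [[0, 0, 0], [0, -105, 0], 0], [[0, 0, 0], [0, -105, 0], 0], [[0, 0, 0], [0, -105, 0], 0]]' | python3 -m pendant
echo '[[[0, 0, 0], [0, 0, 0], 0], [[0, 0, 0], [0, 0, 0], 0], [[0, 0, 0], [0, 0, 0], 0]]' | python3 -m pendant >/dev/null
python3 fl.py 5 | head -12; python3 - <<'E'
from h import *
s=cam("scene"); save(s,"pics/end.png",(220,130,420,310),3)
E
```

```text
time_s: 26.15
ee_pos: [551.3, -116.1, 401.7]
eef_rot: [0.054, 0.999, 0.0, 0.0]
wrist_force: [0.2, 0.2, -0.8]
width: 0.006
grip_force: 0.0
1470 [429.8 188.4] onto 86.5 [562.  -10.4  86.5] depth [567.8  -4.2  66.9]
1453 [384.2 193.7] onto 86.5 [562.7 -54.8  86.5] depth [569.  -51.3  65.9]
1449 [339.  198.6] onto 86.5 [563.2 -99.1  86.5] depth [570.2 -98.6  63.6]
1347 [431.  232.3] onto 86.5 [608.3  -9.7  86.5] depth [618.6  -2.3  63.8]
1328 [387.1 237. ] onto 86.5 [608.8 -54.2  86.5] depth [619.  -50.3  64.3]
576 [352.2 236.6] onto 86.5 [604.7 -89.4  86.5] depth [603.7 -89.5  88.8]
193 [338.8 336.9] onto 86.5 [ 724.9 -113.8   86.5] depth [ 525.7 -107.2  320.6]
181 [307.6 339.1] onto 86.5 [ 724.3 -149.1   86.5] depth [ 524.7 -114.5  321.7]
```

View pics/end.png

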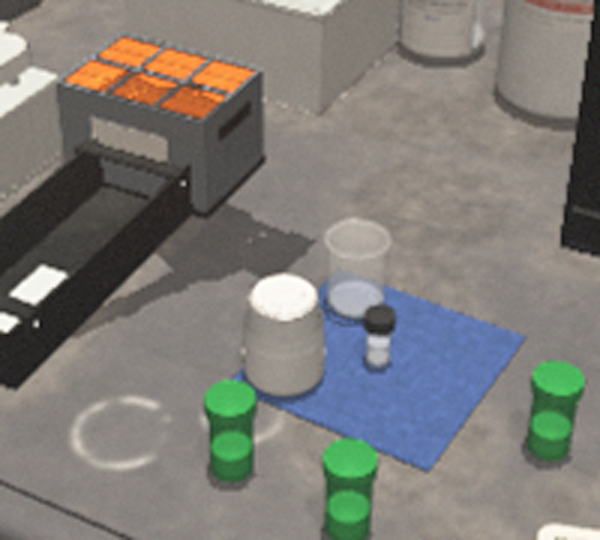

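All six flaps are shut, both vials are gone from the mat, and the jar, beaker, small vial and greens stand where they were.

```bash
python3 -c "
from h import *
print(finish_job())"
```

```text
the job is handed in; nothing more can be done
None
```

The job is done and handed in at about 26 s: the white-capped vial stands in cell 6 (felt empty) and the blue-capped one in cell 1 (inferred empty after finding cells 2–5 full), with all flaps shut and the jar, beaker and small vial untouched.

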